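# Turn a terminal block and hold it in the draw clamp

## Robot

A 7-joint arm with a two-finger parallel gripper is mounted at the origin on the work surface. World frame = base frame: x ahead of the robot, y to its left, z up, the work surface at z = 0. Lengths are in m, angles in rad, forces in N, time in s.
With the tool pointing down it reaches from about 0.4 to 0.925 m from the base axis. Payload 4.1 kg.
Tool frame: the origin (TCP) lies at the very end of the fingers, on their centre line; the grasp point (between the pads) lies 19 mm behind it; z points along the fingers, y is the line along which they close (so a half turn about z gives the same grasp; the last joint's range is limited). The gripper opens to 85 mm and grips with 20 to 120 N. Pads are 22 mm wide; open, the fingers measure 114 mm over their backs; the gripper's body (76 mm by 85 mm) begins 54 mm behind the grasp point. The pads swing forward as they close: fully open they stand 13 mm farther back than shut.
Start: joints at [1.035, 0.398, 0.045, 1.537, -0.019, 1.207, -0.051], TCP at [0.275, -0.589, 0.231] pointing down, gripper open.
Joint ranges: [-2.82, 2.82], [-0.49, 2.23], [-1.37, 1.46], [0, 2.46], [-1.36, 4.5], [0.23, 2], [-2.94, 2.94]. Speed limits (rad/s): [2.57, 2.57, 3.14, 3.14, 3.14, 3.14, 3.14].

## Interface

Orientations are given as a unit quaternion [x, y, z, w].
In Python, from plant import * gives the robot as it stands. Calls block until the motion is done:
- move_pose(position, orientation): joint-space move of the TCP to a pose.
- move_linear(position, frame=None, rate=0.15, force_limit=None): straight line of the TCP; frame=None keeps the orientation; rate is the mean speed in m/s. With force_limit (N) it stops when the force on the tool has changed by that much, and returns True; else False.
- goto_joints(angles): joint-space move.
- move_gripper(opening, effort=None): opening from 0.0 (shut) to 1.0 (fully open); effort is the grip in N (None keeps the last); returns when the fingers have stopped.
- sleep(seconds).
- solve_ik(position, orientation): joint angles nearest the present ones, or None.
- state(): the state.
- grab_frame(name): name is "scene" or "top" or "wrist"; returns the picture (480x640x3 uint8, blue, green, red); there is no depth.
- camera_params(name): a dict with "fx", "fy", "cx", "cy" (pixels), "dist" ([k1, k2, p1, p2, k3] as OpenCV has them; the pictures are not rectified), "R" (3x3) and "t" (3): a world point X has camera coordinates R X + t. Camera axes: x right, y down, z forward; pixel columns grow to the right and rows downward; lengths in m; the calibration is good to about 2 mm. A picture is of the moment at which its call begins: read the wrist's pose just before it. camera_params takes no time and is no camera call; for the wrist camera it gives the pose at the moment of the call.
A pose or a line that the arm cannot do raises IKError and nothing moves.
- hand_in(): hands the job in; it is judged then, once.
The state is a dict: "clock": time; "joints": joint angles; "qvel": joint speeds; "tau": joint torques, N m; "eef_pos": TCP position; "tool_rot": TCP orientation; "force": force on the tool from outside, world axes, zero at the start; "wrist_torque": the same for the moment, N m; "gripper_width": opening from 0.0 (shut) to 1.0 (fully open); "grasp_force": force on a finger pad.
Only numpy, scipy, OpenCV 4.12 (cv2) and the standard library are available. Lean on these libraries where they do the work, as an engineer would, in place of code of your own. Each camera call takes 0.05 s, during which the arm holds its last target. There are 200 camera calls.

## Task

Pick the black terminal block off the tile, turn it so that its side with the row of three brass posts faces the bent bracket of the draw clamp, set it down upright on the clamp's base, square and centred between the bracket and the brass pad, and let go of it. Then pull the clamp's spring-return handle out, away from the bracket, until the fin on its slide is in line with the fin of the mark clip, so that the pad presses the block against the bracket, and finish while still holding the handle there. Do not disturb the other things on the bench.

Things in the scene. Friction and masses are not known exactly. Their poses are not given: they have to be found in the camera images.
- jig: Aluminium draw clamp, fixed; place and yaw vary. Origin under its base at bench height, on the centre line. x runs from the handle end (-x) to the jaw end (+x), y across, z up. Base plate x -150 to +110 mm, 110 mm wide, top 12 mm above the bench. At rest the pad's face is at x = +36 mm; jaw behind it ends at x = +94 mm, 45 mm high. The block's place is about x = -3 mm, y = 0.
- bracket (a point): Foot of the working face (looks to the clamp's +x, at x = -30 mm) of the upright bent steel bracket, mid-width, on the base's top. Bracket 5 mm thick, 70 mm wide, top 42 mm above the bench; its 4 mm high foot reaches towards the handle to x = -60 mm. Open gap to the pad at rest 66 mm. Axes as jig.
- draw_slide (a joint): Travel of the slide (handle, fin, jaw and pad together), m: 0 = at rest, grows as the handle is pulled along the clamp's -x; hard stop 0.050. The spring pulls back with 4 N at 0 and 120 N/m more; from about 0.020, when the pad has pushed the block to the bracket, the pad's springs add 300 N/m. Up to 16 N at the mark. Springs back when let go.
- handle_grip (a point): Centre of the black grip of the slide's handle, 68 mm above the bench: 14 mm along the clamp's x, 48 mm along y, 34 mm high, on an upright 12 mm square steel stem; top 85 mm and underside 51 mm above the bench. At rest at x = -85 mm, y = 0 of the clamp, 43 mm free between it and the bracket. Moves with the slide. Axes as jig.
- index (a point): Tip of the thin steel fin on the slide (3 mm thick, top 26 mm above the bench), which reaches out to the clamp's +y side at the handle. It has the same x in the clamp as the handle's middle and moves with the slide.
- mark (a point): Tip of the thin steel fin on the dark mark clip (16 mm wide, 26 mm high) on the +y edge of the clamp's base. Its place along the clamp varies: it stands 28 to 40 mm farther out (-x of the clamp) than index at rest. The slide is at the mark when both fins have the same x in the clamp. Axes as jig.
- pad: Brass pad 8 x 40 x 30 mm (x, y, z) on springs in front of the jaw; origin at its centre, 30 mm above the bench; it looks to the clamp's -x and is carried by the slide. Pushed back, it yields up to 26 mm.
- block_center (a point): Centre of the black terminal block, 46 x 46 x 40 mm, about 0.09 to 0.18 kg, half-way up (20 mm above its underside). It starts upright on the tile. Axes: z up; -x is the side along which the three brass posts stand in a row on the top (16 mm from the centre, 14 mm apart, 12 mm high, 6 mm thick); when rightly placed its axes are parallel to those of jig.
- post_side (a point): Middle of the block's side with the posts, 23 mm from the centre towards its -x.
- tile: Fixed white tile 100 x 100 x 8 mm on which the block starts, left or right of the clamp. Origin under its centre.
- iron_stand: Fixed soldering-iron stand with a sloping coil on the other side of the clamp from the tile, about 90 x 100 mm; the coil and iron slope up to the far side, at most 145 mm high. Origin under its base. Leave alone.
- spool: Bystander: aluminium spool, 60 mm wide, 40 mm high, beyond the clamp. Origin under its centre.
- flux_jar: Bystander: amber jar, 48 mm wide, 50 mm high. Origin under its centre.
- screwdriver: Bystander: screwdriver lying at the side. Origin under its middle.
- wrench: Bystander: wrench lying at the side. Origin under its middle.
- screw_cup: Bystander: steel cup, 64 mm wide, 45 mm high, to the side, near the robot. Origin under its centre.
- spare_block: Bystander: grey plastic block 30 x 60 x 22 mm. Origin under its centre.
Mind the look-alikes: they are no part of the job. There is more than one size of the part that bears block_center; the job needs the middle-sized.

How it is judged:
On the way:
1. the turned block stands on the clamp's base between bracket and pad, its post side towards the bracket, let go, the handle still at rest (y of block_center in the frame of jig between -0.015 and 0.015 m and z of block_center in the frame of jig between 0.027 and 0.036 m and angle between block_center's own z axis and vertical below 0.08 rad and x of post_side in the frame of jig between -0.032 and -0.004 m and angle between the x axis of block_center and the x axis of jig, either way round below 0.25 rad and contact force between the fingers and block below 0.05 N and value of joint draw_slide below 0.006 m), for 0.2 s.
At the end, for the whole second after the job is handed in: Robot still grips the handle (over 2 N), slide still, its fin within 4 mm of the mark fin; block upright, square (0.08 rad), within 15 mm of the centre line, post side within 3 mm of the bracket, pressed by the pad (over 1 N), untouched by the robot. Bystanders moved under 30 mm (y of block_center in the frame of jig between -0.015 and 0.015 m and z of block_center in the frame of jig between 0.027 and 0.036 m and angle between block_center's own z axis and vertical below 0.08 rad and x of post_side in the frame of bracket between -0.003 and 0.003 m and angle between the x axis of block_center and the x axis of jig, either way round below 0.08 rad and x of index in the frame of mark between -0.004 and 0.004 m and velocity of joint draw_slide between -0.005 and 0.005 m/s and contact force between the fingers and draw_slide above 2 N and contact force between pad and block above 1 N and contact force between each of the arm, the fingers and block below 0.05 N and linear speed of block below 0.01 m/s); the arm keeps its last pose, push and grip.
It fails at once if a bystander is moved by more than 30 mm (distance of any of spool, flux_jar, screwdriver, wrench, screw_cup, spare_block from where it was at the start of the episode above 0.03 m).
It also fails if it takes over 51 s, if anything falls off the work surface, if the arm or the gripper's body presses on something with over 40 N, if the wrist force passes 120 N, or if a joint passes its speed limit or range.

## Working session

There is one attempt and no reset: what is moved stays moved. The work goes in short steps, each a Python script; the robot and the scene stay as the last script left them, time stands still between calls to the robot, and variables do not carry over. Pictures are saved under pics/ and viewed, at most 10 in all, crops included, and the job is handed in when it is done.

```bash
ls; mkdir -p pics; python3 - <<'E'
from plant import *
import cv2, numpy as np
for n in ("scene","top"):
    im=grab_frame(n); cv2.imwrite(f"pics/{n}0.png",im)
    p=camera_params(n); print(n,p["fx"],p["fy"],p["cx"],p["cy"],np.round(p["dist"],4),np.round(p["R"],3).tolist(),np.round(p["t"],3))
print(state()["clock"],state()["tool_rot"])
E
```

```text
pics
scene 442.50597894681624 442.50597894681624 316.618931679389 245.36765951060752 [-0.0477  0.      0.      0.      0.    ] [[0.562, 0.827, -0.001], [0.464, -0.316, -0.827], [-0.685, 0.464, -0.562]] [-0.28  -0.191  1.382]
top 451.24217777242313 451.24217777242313 317.18952352485775 234.27479883505094 [-0.0032  0.      0.      0.      0.    ] [[-0.009, -1.0, -0.002], [-0.995, 0.009, -0.102], [0.102, 0.001, -0.995]] [-0.017  0.543  1.035]
0.1 [ 9.76233024e-01  2.16721757e-01 -2.47789506e-04 -8.37555061e-04]
```

View pics/top0.png

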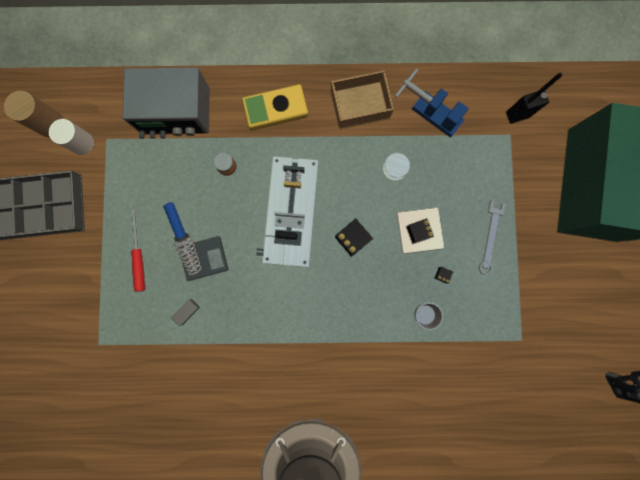

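View pics/scene0.png

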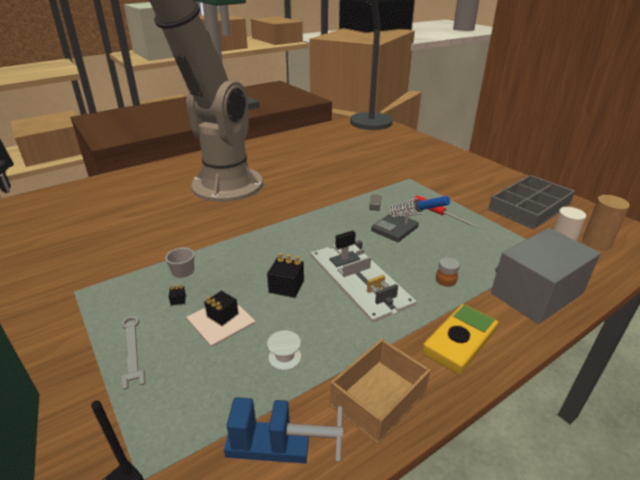

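Top view: the clamp runs from its handle (287,237) to its jaw (293,168). There are three black blocks with brass posts: the large one (353,237) lies loose on the mat, one (420,231) sits on the white tile, and the tiny one (444,275) is on the mat. The one on the tile fits, being middle-sized and on the tile. I'll confirm it in an enlarged crop and measure.

```bash
cat > h.py <<'E'
import cv2, numpy as np
def ray(p,px):
    K=np.array([[p["fx"],0,p["cx"]],[0,p["fy"],p["cy"]],[0,0,1]])
    q=cv2.undistortPoints(np.array(px,float).reshape(-1,1,2),K,np.array(p["dist"])).reshape(-1,2)
    R=np.array(p["R"]);c=-R.T@np.array(p["t"])
    return c,np.c_[q,np.ones(len(q))]@R
def onz(p,px,z):
    c,d=ray(p,px); return c+d*((z-c[2])/d[:,2])[:,None]
def proj(p,X):
    K=np.array([[p["fx"],0,p["cx"]],[0,p["fy"],p["cy"]],[0,0,1]])
    return cv2.projectPoints(np.array(X,float).reshape(-1,1,3),cv2.Rodrigues(np.array(p["R"]))[0],np.array(p["t"]),K,np.array(p["dist"]))[0].reshape(-1,2)
E
python3 - <<'E'
from plant import *
from h import *
im=cv2.imread("pics/top0.png");p=camera_params("top")
cv2.imwrite("pics/crop0.png",cv2.resize(im[145:295,255:455],None,fx=4,fy=4,interpolation=cv2.INTER_CUBIC))
hsv=cv2.cvtColor(im,cv2.COLOR_BGR2HSV)
def blobs(m,z,name,amin):
    for c in cv2.findContours(m,cv2.RETR_EXTERNAL,cv2.CHAIN_APPROX_NONE)[0]:
        if cv2.contourArea(c)<amin: continue
        b=cv2.boxPoints(cv2.minAreaRect(c)); w=onz(p,b,z)
        print(name,np.round(b.mean(0)),"ctr",np.round(w.mean(0),4)[:2],"sides",np.round([np.linalg.norm(w[1]-w[0]),np.linalg.norm(w[2]-w[1])],4),"yaw",np.round(np.arctan2(*(w[1]-w[0])[[1,0]]),3))
roi=np.zeros(im.shape[:2],np.uint8);roi[140:300,230:470]=255
print(im[215,300],im[240,275],im[245,408],im[231,420],im[300,300])
v=hsv[...,2]
blobs(((v<45)*roi),.048,"dark",40)
blobs(((v>150)*roi),.010,"bright",300)
blobs((((hsv[...,0]>12)&(hsv[...,0]<30)&(hsv[...,1]>120)&(v>90))*roi),.055,"brass",4)
E
```

```text
[132 134 126] [75 74 67] [183 205 213] [43 45 46] [118 128 114]
dark [286. 235.] ctr [0.5396 0.0502] sides [0.0174 0.0473] yaw -0.09
dark [412. 234.] ctr [ 0.5407 -0.2404] sides [0.0123 0.0386] yaw -1.232
dark [353. 237.] ctr [ 0.5333 -0.1042] sides [0.0635 0.0589] yaw -0.877
bright [420. 230.] ctr [ 0.5533 -0.2694] sides [0.0997 0.1013] yaw -1.432
bright [290. 211.] ctr [0.603  0.0429] sides [0.2624 0.1142] yaw -0.088
bright [396. 166.] ctr [ 0.7093 -0.2152] sides [0.068  0.0598] yaw -0.476
brass [352. 249.] ctr [ 0.5056 -0.1011] sides [0.0091 0.0092] yaw -1.58
brass [347. 242.] ctr [ 0.5206 -0.0899] sides [0.0092 0.0069] yaw -1.58
brass [341. 236.] ctr [ 0.5357 -0.0764] sides [0.0092 0.0092] yaw -1.58
brass [430. 234.] ctr [ 0.5396 -0.2806] sides [0.0049 0.0048] yaw -0.804
brass [292. 184.] ctr [0.6593 0.0355] sides [0.0325 0.0071] yaw -1.581
```

View pics/crop0.png

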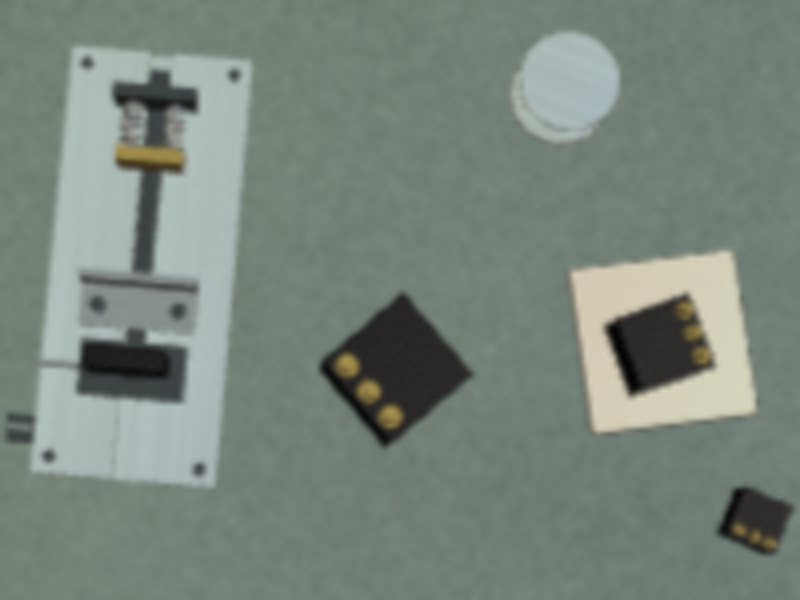

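The crop confirms it. The block on the tile is middle-sized, with its top centre near (421,230) and its posts on the right. The slide fin is at about (268,236) and the mark clip at about (260,252). Next I'll hover over the block and look with the wrist camera.

```bash
cat >> h.py <<'E'
from scipy.spatial.transform import Rotation as Ro
def down(a):
    c,s=np.cos(a),np.sin(a)
    return Ro.from_matrix(np.array([[c,s,0],[s,-c,0],[0,0,-1]])).as_quat()
E
python3 - <<'E'
from plant import *
from h import *
p=camera_params("top")
f=lambda x,y:[x/4+255-.4,y/4+145-.4]
tc=onz(p,[f(665,342)],.048)[0];po=onz(p,[f(685,311),f(693,332),f(702,355)],.060)
print("block",tc,"posts",po[:,:2].tolist(), "d",np.linalg.norm(po[1,:2]-tc[:2]))
fi=onz(p,[f(45,364),f(20,428)],.026);print("fins",fi)
yaw=1.95
for a,b in((yaw,-.088),(yaw-np.pi,np.pi-.088)):
    print(a,solve_ik([tc[0],tc[1],.018],down(a)),solve_ik([.62,.041,.022],down(b)))
q=down(yaw); move_pose([tc[0],tc[1],.20],q); print(state()["clock"],state()["joints"],state()["eef_pos"])
cp=camera_params("wrist");im=grab_frame("wrist");cv2.imwrite("pics/w0.png",im)
import pickle;pickle.dump(cp,open("w0.pkl","wb"))
print(proj(cp,[[tc[0],tc[1],.048]]),-np.array(cp["R"]).T@cp["t"])
E
```

```text
block [ 0.54836593 -0.26152624  0.048     ] posts [[0.5647824625813017, -0.2707916461086238], [0.5526460267111083, -0.2749534267299468], [0.5393858225910814, -0.279636272063772]] d 0.01409285393042244
fins [[0.54118664 0.09930537 0.026     ]
 [0.5035287  0.11391018 0.026     ]]
1.95 [ 0.65181833  0.57861646 -0.36540417  1.81340876  0.27597774  0.79967948
  0.52616879] [ 0.063503    0.58047694 -0.2643443   1.77895776  0.1994842   0.808263
 -1.95663937]
-1.1915926535897932 [ 0.24412899  0.56508956  0.17183728  1.825323   -0.13298244  0.76229726
 -2.27627663] [ 0.355931    0.65776762 -0.6705629   1.77060597  0.50915053  0.89371797
  0.94174883]
1.675 [ 0.67758015  0.36740326 -0.38609175  1.6712087   0.15132191  1.13250615
  0.62614935] [ 0.54751486 -0.26367209  0.1999333 ]
[[321.02089484 209.80935803]] [ 0.52036863 -0.19470773  0.34147662]
```

View pics/w0.png

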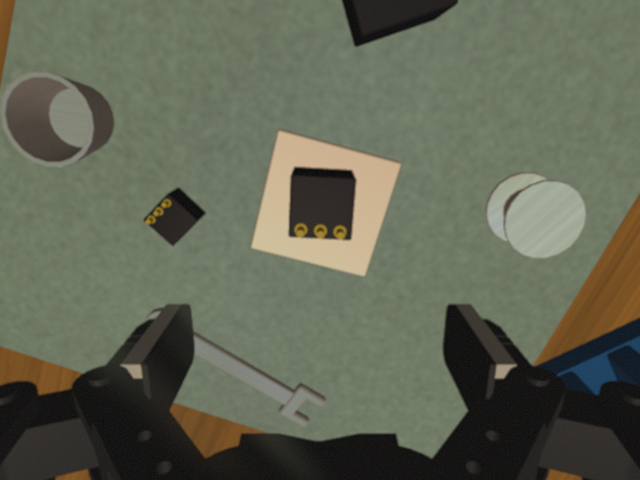

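The wrist view shows the block's top face with corners at (291,178), (355,180), (352,240) and (289,237). The posts run along its lower edge at (301..341,232). I'll measure from these, pick it up, then look at the clamp.

```bash
python3 - <<'E'
from plant import *
from h import *
import pickle
cp=pickle.load(open("w0.pkl","rb"))
w=onz(cp,[(291,178),(355,180),(352,240),(289,237)],.048);po=onz(cp,[(301,231),(321,232),(341,233)],.060)
c=w.mean(0);print("ctr",c,"sides",[round(float(np.linalg.norm(w[i]-w[i-1])),4) for i in range(4)])
v=po[2]-po[0];n=np.array([v[1],-v[0]]);n/=np.linalg.norm(n)
if n@(po[1]-c)[:2]<0:n=-n
e=(w[2]+w[3]-w[0]-w[1])[:2]
v1=(w[1]+w[2]-w[0]-w[3])[:2]
print("post dir",np.arctan2(n[1],n[0]),np.arctan2(e[1],e[0]),"edge",np.arctan2(v1[1],v1[0])-np.pi/2,"dist",n@(po[1]-c)[:2])
yaw=np.arctan2(e[1],e[0])+np.pi
if not(abs(yaw-1.95)<.15 and np.hypot(*(c[:2]-[.548,-.262]))<.012): raise SystemExit
yaw=(yaw+np.arctan2(n[1],n[0])+np.pi)/2
print("yaw",yaw)
q=down(yaw)
move_pose([c[0],c[1],.10],q)
print(move_linear([c[0],c[1],.018],rate=.1,force_limit=8))
move_gripper(0.0,40)
s=state();print(s["clock"],s["gripper_width"],s["grasp_force"],s["eef_pos"])
move_linear([c[0],c[1],.20],rate=.2)
s=state();print(s["clock"],s["gripper_width"],s["grasp_force"])
# clamp look: origin guess .623,.041, yaw -.088
a=-.088
move_pose([.60,-.04,.28],down(a));sleep(.3)
cp=camera_params("wrist");im=grab_frame("wrist");cv2.imwrite("pics/w1.png",im);pickle.dump(cp,open("w1.pkl","wb"))
s=state();print(s["clock"],s["joints"],proj(cp,[[.623,.041,.012],[.541,.1,.026]]))
E
```

```text
ctr [ 0.548724   -0.26103327  0.048     ] sides [0.0429, 0.0443, 0.0437, 0.0455]
post dir -1.2469777071079284 -1.2335205150239346 edge -1.2356873424856103 dist 0.013097575135631796
yaw 1.9013435425238616
False
3.625 0.5283794040483318 42.84795820713043 [ 0.54925904 -0.26130524  0.01868294]
4.6833 0.5327250300983332 42.320637702941895
7.0 [ 0.13183158  0.2832026  -0.17138701  1.58800617  0.04986888  1.27460251
 -1.70645979] [[232.34273679 164.8618946 ]
 [182.44569565 255.30413642]]
```

View pics/w1.png

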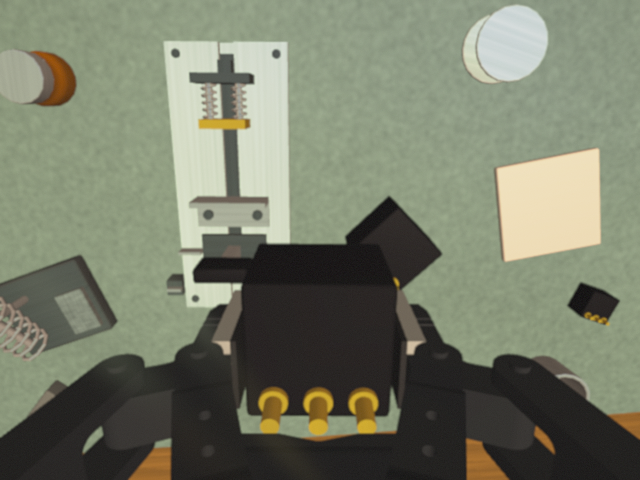

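The wrist view shows the block held with its posts towards the robot, which is the handle side. The clamp base spans from (165,42)/(287,41) down to (187,307). The bracket's top edge is at row ~198, the slide fin at (190,250) and the mark clip at (176,285). I'll measure these.

```bash
python3 - <<'E'
from h import *
import pickle
cp=pickle.load(open("w1.pkl","rb"));im=cv2.imread("pics/w1.png")
cv2.imwrite("pics/crop1.png",cv2.resize(im[185:310,155:295],None,fx=4.7,fy=4.7,interpolation=cv2.INTER_CUBIC))
g=im.min(2); m=(g>165).astype(np.uint8)
L=[];Rr=[]
for r in range(50,235,3):
    cs=np.where(m[r,150:310])[0]+150
    if len(cs)>20: L.append((cs.min()-.5,r));Rr.append((cs.max()+.5,r))
T=[(c,np.where(m[20:80,c])[0].min()+19.5) for c in range(172,282,4) if m[20:80,c].any()]
def line(px,ax):
    w=onz(cp,px,.012)[:,:2]
    f=np.polyfit(w[:,ax],w[:,1-ax],1)
    for _ in range(2):
        r=np.abs(np.polyval(f,w[:,ax])-w[:,1-ax]);k=r<max(.001,np.median(r)*2.5);f=np.polyfit(w[k,ax],w[k,1-ax],1)
    return f,k.sum()
fl,_=line(L,0);fr,_=line(Rr,0);ft,_=line(T,1)
print("yaws",np.arctan(fl[0]),np.arctan(fr[0]),-np.arctan(ft[0]))
yaw=np.mean([np.arctan(fl[0]),np.arctan(fr[0])])
u=np.array([np.cos(yaw),np.sin(yaw)]);n=np.array([-u[1],u[0]])
yl=n@[.6,np.polyval(fl,.6)];yr=n@[.6,np.polyval(fr,.6)]
xf=u@[np.polyval(ft,.04),.04]
o=u*(xf-.110)+n*(yl+yr)/2
print("width",yl-yr,"origin",o,"yaw",yaw)
def J(px,z): return np.round((onz(cp,px,z)[:,:2]-o)@np.c_[u,n],4).tolist()
print("bracket top",J([(195,198),(271,197)],.042),"pad top",J([(199,129),(250,129)],.045),"pad back",J([(199,120),(250,120)],.045))
print("index",J([(181,250)],.026),"clip",J([(168,275),(168,285),(168,293)],.026))
pickle.dump((o,yaw),open("jig.pkl","wb"))
E
```

```text
yaws -0.09750646029913623 -0.09879344595500468 -0.10202643733069106
width 0.10970826004130796 origin [0.62265159 0.04237331] yaw -0.09814995312707045
bracket top [[-0.0256, 0.028], [-0.0241, -0.041]] pad top [[0.0357, 0.0193], [0.0361, -0.0246]] pad back [[0.0432, 0.0188], [0.0436, -0.0248]]
index [[-0.0814, 0.0503]] clip [[-0.108, 0.0655], [-0.1188, 0.0665], [-0.1276, 0.0674]]
```

View pics/crop1.png

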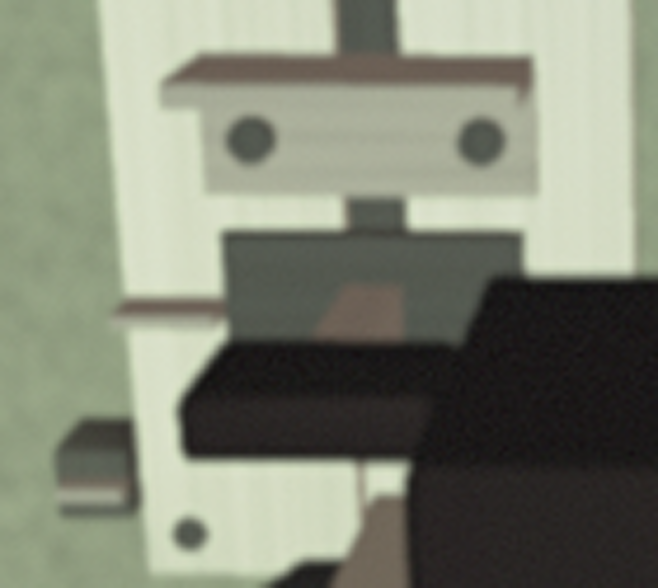

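The camera sits at larger x, so the brown strip is the bracket's working face: foot at row ~197, top at ~202. The fin tops are light bands at row ~251.6 for the slide and ~289.9 for the mark. Now I'll place the block, then look at the fins from above the handle.

```bash
python3 - <<'E'
from plant import *
from h import *
import pickle
o,yaw=pickle.load(open("jig.pkl","rb"));u=np.array([np.cos(yaw),np.sin(yaw)]);n=np.array([-u[1],u[0]])
W=lambda x,y,z:[*(o+u*x+n*y),z]
cp=pickle.load(open("w1.pkl","rb"))
J=lambda px,z:np.round((onz(cp,px,z)[:,:2]-o)@np.c_[u,n],4).tolist()
print("bracket foot",J([(197,196.7),(267.5,196.7)],.012),"top",J([(190,202.4),(267.5,202.4)],.042),"idx",J([(185,251.6)],.026),"mark",J([(175,289.7)],.026))
q=down(yaw)
move_pose(W(-.001,0,.14),q)
move_linear(W(-.001,0,.045),rate=.12)
r=move_linear(W(-.001,0,.0215),rate=.04,force_limit=5)
s=state();print(r,s["eef_pos"],s["force"],s["clock"])
move_gripper(.78); sleep(.3)
print(state()["grasp_force"])
move_linear(W(-.001,0,.15),rate=.2)
move_pose(W(-.10,-.02,.20),down(yaw+np.pi/2));sleep(.3)
cp=camera_params("wrist");im=grab_frame("wrist");cv2.imwrite("pics/w2.png",im);pickle.dump(cp,open("w2.pkl","wb"))
s=state();print(s["clock"],s["joints"])
print(proj(cp,[W(-.085,.06,.026),W(-.124,.065,.026),W(0,0,.052)]))
E
```

```text
bracket foot [[-0.0309, 0.0348], [-0.0303, -0.0342]] top [[-0.0298, 0.0329], [-0.0291, -0.0377]] idx [[-0.083, 0.0465]] mark [[-0.1239, 0.0599]]
True [0.62125666 0.04242865 0.02270772] [-0.23625109  0.07264348  3.48274452] 9.1833
0.0
12.3333 [ 0.30855798  0.2277023  -0.52263346  1.8664111   0.12798538  1.08051655
 -0.36143555]
[[340.450696    94.25495313]
 [284.92281507  86.80660103]
 [464.88985609 185.28244663]]
```

View pics/w2.png

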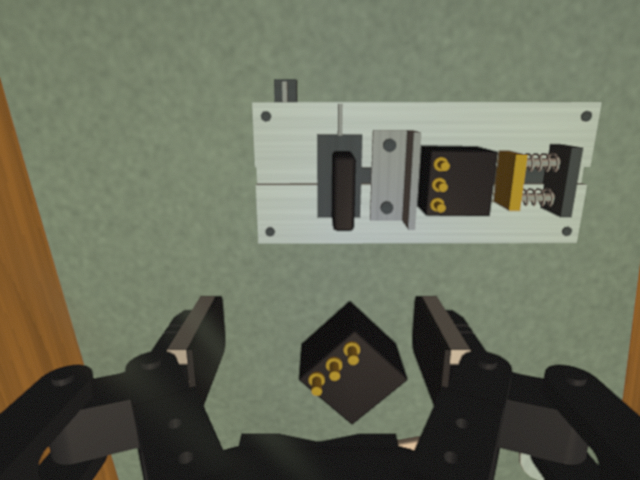

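The block stands squarely between bracket and pad with its posts towards the bracket. The slide fin is at (340,118), the mark fin at (285,92) and the handle top at (343,190). I'll get the fin offset and then grip the handle.

```bash
python3 - <<'E'
from plant import *
from h import *
import pickle
o,yaw=pickle.load(open("jig.pkl","rb"));u=np.array([np.cos(yaw),np.sin(yaw)]);n=np.array([-u[1],u[0]])
W=lambda x,y,z:[*(o+u*x+n*y),z]
cp=pickle.load(open("w2.pkl","rb"));im=cv2.imread("pics/w2.png");g=im.min(2).astype(float)
print(g[84:99,276:296].mean(0).round().astype(int),g[106:130,330:350].mean(0).round().astype(int))
J=lambda px,z:np.round((onz(cp,px,z)[:,:2]-o)@np.c_[u,n],4)
a=g[86:99,279:292].mean(0);a=np.clip(a-a.min()-15,0,None);cm=279+(a*np.arange(13)).sum()/a.sum()
b=g[106:130,333:348].mean(0);b=np.clip(b.max()-b-15,0,None);ci=333+(b*np.arange(15)).sum()/b.sum()
i,m=J([(ci,110),(cm,92)],.026);h=J([(343.5,152),(343.5,230)],.085)
print(ci,cm,i,m,"offset",i[0]-m[0],"handle",h)
q=down(yaw+np.pi/2)
hx=i[0]
move_gripper(.5)
move_pose(W(hx,0,.14),q)
print(move_linear(W(hx,0,.056),rate=.12,force_limit=6))
print(state()["eef_pos"],state()["force"])
move_gripper(0.0,70)
s=state();print(s["clock"],s["gripper_width"],s["grasp_force"],s["force"],s["eef_pos"],((s["eef_pos"][:2]-o)@u,(s["eef_pos"][:2]-o)@n))
pickle.dump((i,m),open("fins.pkl","wb"))
E
```

```text
[ 69  69  69  69  71  85 109 129 135 131 113  86  69  68  69  70  69  70
  69  65] [178 178 178 178 179 179 174 151 123 125 133 139 155 173 179 179 179 179
 179 178]
339.2584856396867 284.0894956389837 [-0.0857  0.0493] [-0.1247  0.0615] offset 0.03900000000000001 handle [[-0.0856  0.0261]
 [-0.0848 -0.0222]]
False
[0.53823852 0.05085245 0.05694313] [-0.28737814  0.14438499 -0.02803952]
14.275 0.15234419381129488 69.67386245727539 [ 2.05169932 -0.49027965  3.58691423] [0.53889842 0.05076007 0.05706073] (np.float64(-0.08417191430217834), np.float64(0.00013921535001887309))
```

```bash
python3 - <<'E'
from plant import *
from h import *
import pickle
o,yaw=pickle.load(open("jig.pkl","rb"));u=np.array([np.cos(yaw),np.sin(yaw)])
s=state();e=np.array(s["eef_pos"]);t=e.copy();t[:2]-=u*.039
move_linear(t,rate=.03);sleep(.5)
s=state();print(s["clock"],s["gripper_width"],s["grasp_force"],s["force"],"travel",(e-s["eef_pos"])[:2]@u)
cp=camera_params("wrist");im=grab_frame("wrist");cv2.imwrite("pics/w3.png",im);pickle.dump(cp,open("w3.pkl","wb"))
E
```

```text
16.175 0.14908344347472882 68.3845603466034 [11.80435638 -1.10675593 -7.89688131] travel 0.03533467507491694
```

View pics/w3.png

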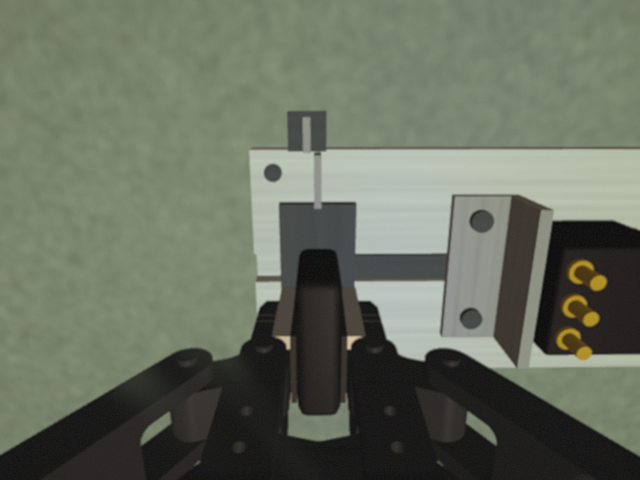

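The slide fin is at col ~318 and the mark fin at ~306, about 5 mm short because the arm gives under load. I'll correct using the picture.

```bash
python3 - <<'E'
from plant import *
from h import *
import pickle
o,yaw=pickle.load(open("jig.pkl","rb"));u=np.array([np.cos(yaw),np.sin(yaw)]);n=np.array([-u[1],u[0]])
def fins(im,cp):
    g=im.min(2).astype(float)
    a=g[122:146,292:322].mean(0);b=g[156:196,295:335].mean(0)
    a=np.clip(a-np.median(a)-12,0,None);b=np.clip(np.median(b)-b-8,0,None)
    cm=292+(a*np.arange(30)).sum()/a.sum();ci=295+(b*np.arange(40)).sum()/b.sum()
    w=(onz(cp,[(ci,165),(cm,134)],.026)[:,:2]-o)@u
    return ci,cm,w[0]-w[1]
im=cv2.imread("pics/w3.png");cp=pickle.load(open("w3.pkl","rb"))
ci,cm,d=fins(im,cp);print(ci,cm,d)
assert abs(d-.0045)<.003
e=np.array(state()["eef_pos"]);t=e.copy();t[2]=.0565
t[:2]-=u*(d+.0037)
move_linear(t,rate=.02);sleep(.5)
s=state();print(s["clock"],s["grasp_force"],s["force"],"step",(e-s["eef_pos"])[:2]@u,s["eef_pos"])
cp=camera_params("wrist");im=grab_frame("wrist");cv2.imwrite("pics/w4.png",im);pickle.dump(cp,open("w4.pkl","wb"))
print(fins(im,cp))
E
```

```text
317.2384801463213 306.0916006831237 0.004395977342390722
17.1 68.58972072601318 [12.60848842 -1.69023383 -5.80803203] step 0.0033222575141241316 [0.50041896 0.05454763 0.05709229]
(np.float64(316.9954436450839), np.float64(310.5483402690409), np.float64(0.002532876782659621))
```

View pics/w4.png

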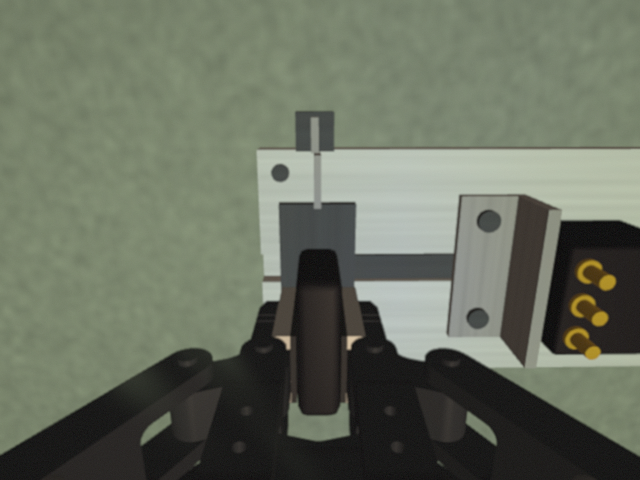

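The mark fin is now at col ~314.5 and the slide fin at ~318, about 1.4 mm short. The block is against the bracket. One last nudge and a check on the block.

```bash
python3 - <<'E'
from plant import *
from h import *
import pickle
o,yaw=pickle.load(open("jig.pkl","rb"));u=np.array([np.cos(yaw),np.sin(yaw)])
e=np.array(state()["eef_pos"]);t=e.copy();t[2]=.0565
t[:2]-=u*(.0014+.0046)
move_linear(t,rate=.02);sleep(.6)
s=state();print(s["clock"],s["grasp_force"],s["force"],"step",(e-s["eef_pos"])[:2]@u,np.abs(s["qvel"]).max())
im=grab_frame("wrist");cv2.imwrite("pics/w5.png",cv2.resize(im[95:395,240:640],None,fx=2,fy=2,interpolation=cv2.INTER_CUBIC))
g=im.min(2).astype(int);print(g[125:145,300:336].mean(0).round().astype(int),g[160:196,305:332].mean(0).round().astype(int))
E
```

```text
18.0 68.55306386947632 [13.78371797 -1.92196211 -5.56603806] step 0.0010170361889756 0.0011718786583138627
[ 70  71  71  71  71  71  71  71  70  70  70  70  80 106 130 138 138 137
 138 136 125 102  79  70  70  71  71  70  71  71  71  71  71  70  70  77] [178 178 179 179 178 179 179 177 166 148 139 139 139 139 140 150 165 176
 180 180 180 179 179 179 180 180 180]
```

View pics/w5.png

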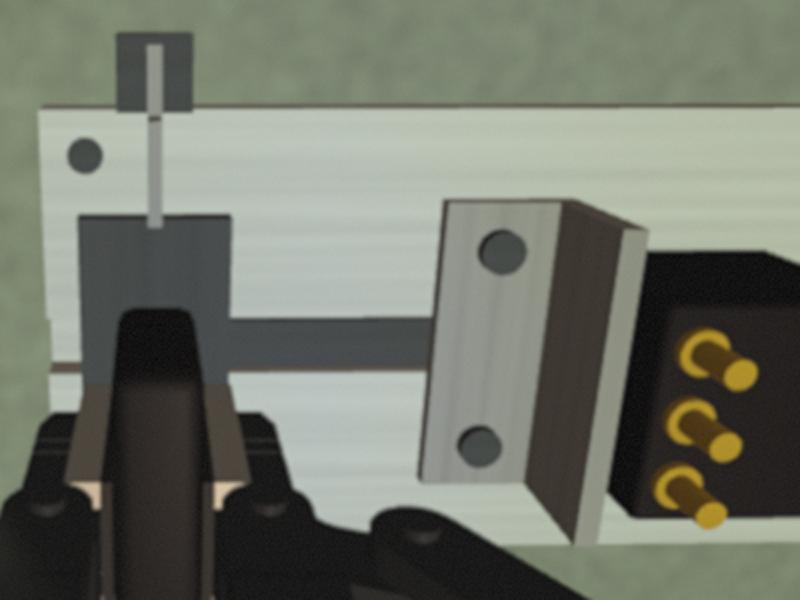

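The fins are in line: mark at col ~317 and slide at ~317. The block sits parallel behind the bracket, and the ~14 N pull matches the pad pressing on it. Handing in.

```bash
python3 -c "
from plant import *
print(hand_in())"
```

```text
the job is handed in; nothing more can be done
None
```

I handed the job in after about 18 s on the robot's clock: the block stands in the clamp with its posts towards the bracket and the pad pressing it, and the arm is holding the handle with the slide fin in line with the mark; the hand-in returned no verdict.

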